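# Seat the amplifier card and unlock the power toggle of a gauging console

### The job

The amplifier card just put into the gauging console still stands proud in its slot with both orange ejector levers splayed: swing both levers fully in so that the card is drawn all the way home. Then power the console up: its red toggle is a locking one, so pull the bat outward, flip it up to ON (the green mark) and let it drop back into its lock. Do not switch on before the card is home, and leave the loose things on the bench where they are.

Things in the scene. Friction and masses are not known exactly. Their poses are not given: they have to be found in the camera images.
- console: gauging console, fixed on the bench: grey box 285 mm deep (x), 260 wide (y), 220 high. Origin: centre of its underside (the box spans x -140 to +145 mm). x points away from its operator, y to the operator's left, z up; it stands turned, facing the robot's left. Its front is a control desk rising at 33 degrees from 30 mm high at x = -140 mm to 108 mm at the upright readout face at x = -20 mm. Knob and keys on the desk are fixed, up to 17 mm high
- visor_edge (a point): middle of the front edge of the console's white top plate, on its upper side, at console (-70, 0, 220) mm; frame parallel to the console's. The plate, 8 mm thick and as wide as the console, juts out from the readout face to here as a glare visor and overhangs the toggle's foot, so a vertical gripper does not fit there
- bay (a point): middle of the loose card's slot on the console's top, at console (60, 0, 220) mm; frame parallel to the console's. Cards are 112 mm long along y. Neighbour cards at x = 0 and 120 mm carry the same orange levers, fixed and closed; flat covers lie between. Two aluminium rails along x at y = +-64 to +-81 mm stand 8 mm above the top
- card (a joint): how far the middle of the amplifier card stands proud of its seat, m: 0 fully home, 0.005 to 0.007 at the start. The card also rocks a few mm end to end, as each lever draws down its own end. About 5 N of friction in its guides; it stays where it is left
- lever_left (a joint): the loose card's left ejector lever, rad: 0 closed (upright on the card), up to 0.70 splayed towards console +y. Swings in the console's y-z plane about a pivot at console (60, 56, 222) mm, plus what the card is proud. Orange handle 18 mm wide (x), 8 thick, end 38 mm from the pivot. Closing it draws that end of the card down. Stays where left; 3 to 8 N on the handle's outer side closes it
- lever_right (a joint): the loose card's right ejector lever, mirror image of the left: pivot at console (60, -56, 222) mm, splays towards console -y, 0 closed, up to 0.70 rad open
- lever_left_tip (a point): middle of the free end of the left lever's handle; its z axis points along the handle away from the pivot
- lever_right_tip (a point): middle of the free end of the right lever's handle; its z axis points along the handle away from the pivot
- card_end_left (a point): left end of the card's white faceplate, on its underside below the left lever's pivot: 220 mm above the bench when home
- card_end_right (a point): right end of the card's white faceplate, on its underside below the right lever's pivot: 220 mm above the bench when home
- power (a joint): flip angle of the red power toggle, rad: 0 OFF (bat leaning down the desk, 46 degrees from vertical towards the operator), 0.454 ON (up the desk, 20 degrees from vertical). It swings about the console's y axis through bat_pivot, with light friction. Locked at both ends, with 3 degrees of play: it leaves OFF or ON only while the bat is pulled out by more than 5 mm, and drops back in only within 2 degrees of an end
- power_pull (a joint): how far the bat is pulled out along its own axis, m: 0 dropped in (locked), stop at 0.009. A spring draws it back in: about 4 N at 0, 7 N at the stop
- bat_grip (a point): middle of the bat's gripping length, 30 mm from bat_pivot when dropped in; z axis along the bat, outward. The bat is a red round sleeve 13 mm in diameter, from 20 mm below this point to 11 mm beyond it, standing on the desk 62 mm left of the console's middle on a black plate with a green mark at its ON end and a white one at its OFF end. Nothing else stands within 45 mm beside it
- bat_pivot (a point): fixed point about which the bat swings, 6 mm above the desk's surface, at console (-63, 62, 87) mm; frame parallel to the console's
- shaft: loose bystander: turned steel shaft, 28 mm diameter, 130 mm tall, standing on end behind the console; origin at the centre of its foot
- ring_gauge: loose bystander: dark steel ring, 64 mm outside diameter, 18 mm high, lying flat behind the console; origin at the centre of its underside
- screwdriver: loose bystander: blue-handled screwdriver, 170 mm long, 26 mm thick, lying in front of the console; origin under its middle, x axis along it towards the blade
- blank_cover: loose bystander: bare aluminium slot cover, 29 x 124 x 4 mm, lying on the right of the bench; origin at the centre of its underside
- caliper: loose bystander: digital caliper, 200 mm long, 12 mm high, lying on the right of the bench; origin under its middle
- marker: loose bystander: white marker with blue cap, 21 mm diameter, 130 mm tall, standing upright on the left of the bench; origin at the centre of its foot
- screw_dish: loose bystander: steel dish, 70 mm diameter, 22 mm high, in front of the console; origin at the centre of its underside

How it is judged:
By the outcome, as a careful person would: the job done as asked, in the order asked, and still so for the second after the job is handed in, with the robot touching nothing.
It also fails if it takes over 58 s, if anything falls off the work surface, if the arm or the gripper's body presses on something with over 40 N, if the wrist force passes 120 N, or if a joint passes its speed limit or range.

### The arm

A 7-joint arm with a two-finger parallel gripper is mounted at the origin on the work surface. World frame = base frame: x ahead of the robot, y to its left, z up, the work surface at z = 0. Lengths are in m, angles in rad, forces in N, time in s.
With the tool pointing down it reaches from about 0.35 to 0.9 m from the base axis. Payload 8.1 kg.
Tool frame: the origin (TCP) lies at the very end of the fingers, on their centre line; the grasp point (between the pads) lies 19 mm behind it; z points along the fingers, y is the line along which they close (so a half turn about z gives the same grasp; the last joint's range is limited). The gripper opens to 92 mm and grips with 3 to 60 N. Pads are 19 mm wide; open, the fingers measure 130 mm over their backs; the gripper's body (75 mm by 190 mm) begins 47 mm behind the grasp point.
Start: joints at [-1.319, 0.434, 0.025, 1.573, -0.012, 1.134, -0.075], TCP at [0.217, 0.586, 0.227] pointing down, gripper open.
Joint ranges: [-2.62, 2.62], [-0.44, 2.09], [-1.27, 1.32], [0.08, 2.57], [-1.32, 4.46], [0.12, 2], [-2.74, 2.74]. Speed limits (rad/s): [2.22, 2.22, 3.01, 3.01, 3.14, 3.14, 3.14].

### API

Orientations are given as a rotation vector (axis times angle).
In Python, from cell import arm gives the robot as it stands.
- The arm moves only by the tool jog_arm, never from a script. Its argument "rows" is a list of rows, each a list of 3 entries, a list of its own where there are three numbers: the shift along the world's x, y, z in cm, then the turn, a rotation vector about the world's x, y, z in degrees, then the opening, from 0 (shut) to 1 (fully open). A call has 1 to 8 rows; each row is the pose to reach, as a shift and turn from the pose commanded when the call began; what a row does not reach only later rows make up. A row lasts 1/8 s, in which the tool goes at most 62.5 mm and 10.7 degrees, less where a joint would pass 70% of its speed; a pose out of reach is approached as far as the arm can. A call with a gripper value outside its range is refused whole. The fingers move at their own pace and stop on an object; "newtons" is the grip in N (left out, the last holds). Time passes only in rows, so rows that repeat a pose let the fingers close. It gives the time, the measured TCP pose, the force, the opening and the grip force at its end, in the units of the state.
- arm.observe(): the state, without advancing time (a new reading comes with each control period).
- arm.get_image(name): name is "scene" or "top"; returns a dict with "img" (400x640x3 uint8, red, green, blue), "depth" (400x640 float32, m along the optical axis (not along the pixel's ray), 0 where there is no reading), "fx", "fy", "cx", "cy" (pixels), "rvec" (rotation vector, rad) and "tvec" (3), from world to camera coordinates, as OpenCV has them. Camera axes: x right, y down, z forward; pixel columns grow to the right and rows downward; lengths in m; the calibration is good to about 2 mm. A picture is of the moment at which its call begins.
- arm.sign_off(): hands the job in; it is judged then, once.
The state is a dict: "clock": time; "joints": joint angles; "dq": joint speeds; "joint_efforts": joint torques, N m; "position": TCP position; "ee_rot": TCP orientation; "force": force on the tool from outside, world axes, zero at the start; "ft_torque": the same for the moment, N m; "width": opening from 0.0 (shut) to 1.0 (fully open); "gripper_force": force on a finger pad.
Only numpy, scipy, OpenCV 4.12 (cv2) and the standard library are available. Lean on these libraries where they do the work, as an engineer would, in place of code of your own. Each camera call takes 0.05 s, during which the arm holds its last target. There are 200 camera calls.

## Working session

There is one attempt and no reset: what is moved stays moved. The work goes in short steps, Python scripts to look and compute and a tool call to move; the robot and the scene stay as the last step left them, time stands still between calls to the robot, and variables do not carry over. Pictures are saved under pics/ and viewed, at most 10 in all, crops included, and the job is handed in when it is done.

Besides the shell and the picture viewer there is one more tool, called after "Emit:" by a JSON object that holds its "method" and its "body", one argument or row to a line. jog_arm: Moves the arm, as the interface text tells. Its arguments: {"type":"object","properties":{"rows":{"type":"array","items":{"type":"array"}},"newtons":{"type":"number"}},"required":["rows"]}

```bash
mkdir -p pics; cat > h.py <<'E'
import numpy as np, cv2
from scipy.spatial.transform import Rotation as R
from cell import arm
def pts(d):
    v,u=np.mgrid[0:400,0:640]; z=d["depth"]
    c=np.stack([(u-d["cx"])/d["fx"]*z,(v-d["cy"])/d["fy"]*z,z],-1)
    Rm=R.from_rotvec(np.ravel(d["rvec"])).as_matrix()
    return (c-np.ravel(d["tvec"]))@Rm
def proj(d,p):
    Rm=R.from_rotvec(np.ravel(d["rvec"])).as_matrix()
    c=Rm@np.asarray(p)+np.ravel(d["tvec"]); return d["fx"]*c[0]/c[2]+d["cx"],d["fy"]*c[1]/c[2]+d["cy"]
E
python3 - <<'E'
from h import *
for n in("scene","top"):
    d=arm.get_image(n); np.savez(n+"0.npz",**d); cv2.imwrite(f"pics/{n}0.png",d["img"][...,::-1])
    Rm=R.from_rotvec(np.ravel(d["rvec"])).as_matrix(); print(n,-Rm.T@np.ravel(d["tvec"]),Rm[2],d["fx"])
    P=pts(d); hsv=cv2.cvtColor(d["img"],cv2.COLOR_RGB2HSV)
    for nm,lo,hi in(("orange",(8,150,120),(20,255,255)),("red",(0,150,80),(5,255,255)),("green",(45,120,60),(80,255,255))):
        m=cv2.inRange(hsv,lo,hi); k,l,s,c=cv2.connectedComponentsWithStats(m)
        for i in range(1,k):
            if s[i,4]>15: q=P[(l==i)&(d["depth"]>0)]; print(nm,c[i].round(1),s[i],np.median(q,0).round(4) if len(q) else None)
s=arm.observe(); print(s)
E
```

```text
scene [-0.03694009 -0.17469863  1.01352447] [ 0.5260922   0.17590051 -0.83203726] 387.295391315726
orange [313.4 137.8] [310 132   8  13  73] [0.6365 0.0708 0.2477]
orange [336.3 137.4] [333 134   7   9  36] [0.6552 0.0128 0.2482]
orange [291.1 143.7] [289 141   6  10  23] [0.5943 0.1202 0.2567]
orange [346.5 169.9] [344 165   7  11  42] [ 0.5573 -0.042   0.2486]
orange [298.8 177.2] [297 174   6  11  21] [0.4981 0.0656 0.2565]
orange [324.3 177.2] [321 176   8   4  23] [0.5124 0.002  0.2578]
top [0.41229121 0.0135871  1.44312828] [ 0.08485005 -0.01978372 -0.99619731] 488.93208147556106
orange [358.2  66.6] [350  65  14   4  24] [ 0.9137 -0.136   0.0198]
orange [361.4  73.7] [352  72  16   5  46] [ 0.8927 -0.1446  0.0178]
orange [364.1  80. ] [350  78  22   5  62] [ 0.8727 -0.1506  0.0183]
orange [310.9 135.8] [308 134   7   5  21] [0.6558 0.0127 0.2587]
orange [287.1 143.9] [283 138  10  13  68] [0.6376 0.0719 0.2493]
orange [268.3 159.8] [266 158   6   5  19] [0.5963 0.1178 0.2591]
orange [333.5 175.1] [331 173   7   6  22] [ 0.5583 -0.0414  0.2589]
orange [315.  191.7] [310 187  1
[... 152 characters left out ...]
63 0.1159]
{'clock': 0.1, 'joints': array([-1.31857316,  0.43512863,  0.02497439,  1.57398887, -0.01160651,
        1.13401513, -0.07510841]), 'dq': array([ 0.00039312, -0.00281944, -0.00074573, -0.00315144,  0.00022148,
       -0.00029717, -0.00083581]), 'joint_efforts': array([ 2.02536576e-03, -6.69127321e+01,  9.87101644e-01, -3.15145004e+01,
       -6.06422103e-02,  3.74593504e-02,  7.07137269e-05]), 'position': array([0.21702991, 0.58562266, 0.22604547]), 'ee_rot': array([-5.54538777e-01, -3.09213426e+00,  2.18203717e-03]), 'force': array([-0.26739736,  0.04628348,  0.80225864]), 'ft_torque': array([0.01017596, 0.01588614, 0.00165885]), 'gripper_force': 0.0, 'width': 0.9985939564287353}
```

View pics/scene0.png

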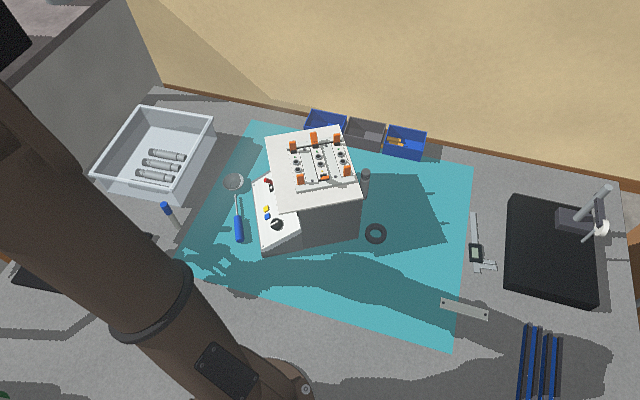

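View pics/top0.png

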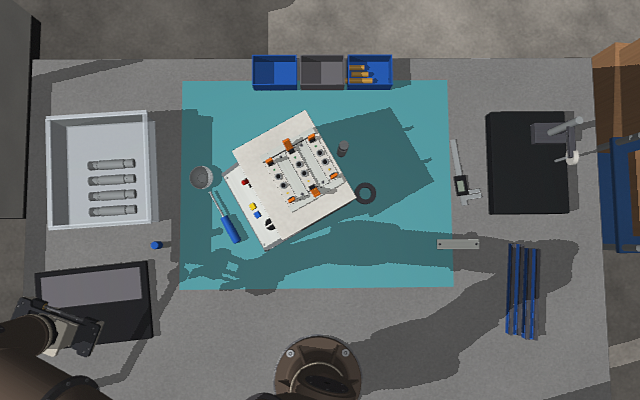

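The scene view shows the console near (315,190), facing left, with the loose levers near (291,144), (313,138) and (324,177). The top view shows the plate centred near (300,165) and the red bat at (244,182). Next I'll fit the console pose from the plate's outline and the levers.

```bash
cat >> h.py <<'E'
def ray(d,uv,z):
    Rm=R.from_rotvec(np.ravel(d["rvec"])).as_matrix(); o=-Rm.T@np.ravel(d["tvec"])
    r=Rm.T@np.array([(uv[0]-d["cx"])/d["fx"],(uv[1]-d["cy"])/d["fy"],1]); return o+r*(z-o[2])/r[2]
E
python3 - <<'E'
from h import *
for n in("scene","top"):
    d=dict(np.load(n+"0.npz")); P=pts(d)
    m=((abs(P[...,2]-.221)<.007)&(P[...,0]>.35)&(P[...,0]<.8)&(abs(P[...,1]-.06)<.25)).astype(np.uint8)
    m=cv2.morphologyEx(m,cv2.MORPH_OPEN,np.ones((3,3)))
    c=max(cv2.findContours(m,0,2)[0],key=cv2.contourArea)[:,0]
    q=np.array([ray(d,p,.220)[:2] for p in c],np.float32)
    (cx,cy),(w,h),a=cv2.minAreaRect(q); print(n,"plate",cx,cy,w,h,a, "medz",np.median(P[m>0][:,2]))
    th=np.radians(-60.2); ex=np.array([np.cos(th),np.sin(th),0]); ey=np.array([-ex[1],ex[0],0])
    L=np.array([[.6558,.0127],[.5963,.1178],[.5583,-.0414],[.5003,.0624]]).mean(0)
    o=np.r_[L,0]-.06*ex
    hsv=cv2.cvtColor(d["img"],cv2.COLOR_RGB2HSV)
    m=cv2.inRange(hsv,(8,150,120),(20,255,255))>0
    for nm,mm in(("orange",m),("red",(cv2.inRange(hsv,(0,120,50),(7,255,255))|cv2.inRange(hsv,(172,120,50),(180,255,255)))>0)):
        k,l,s,c=cv2.connectedComponentsWithStats(mm.astype(np.uint8))
        for i in range(1,k):
            q=P[(l==i)&(d["depth"]>0)]
            if s[i,4]<12 or abs(np.median(q,0)-[.57,.07,.2]).max()>.2: continue
            Q=(q-o)@np.array([ex,ey,[0,0,1]]).T*1000
            t=ray(d,c[i],.26); tt=np.array([ex,ey])@(t-o)*1000
            print(nm,c[i].round(1),s[i,4],"console med",np.median(Q,0).round(1),"min",Q.min(0).round(),"max",Q.max(0).round(),"ray@.26",t[:2].round(4),tt.round(1))
    print("origin",o)
E
```

```text
scene plate 0.5662129521369934 0.056013330817222595 0.2626384496688843 0.21432465314865112 29.383056640625 medz 0.22046598327051892
orange [313.4 137.8] 73 console med [ 61.1  67.4 247.7] min [ 53.  57. 234.] max [ 69.  78. 260.] ray@.26 [0.6257 0.0666] [58.9 56. ]
orange [336.3 137.4] 36 console med [120.3  53.9 248.2] min [113.  52. 224.] max [129.  61. 260.] ray@.26 [0.6438 0.0092] [117.7  43.1]
orange [291.1 143.7] 23 console med [ -3.5  55.5 256.7] min [ -7.  51. 229.] max [  8.  60. 261.] ray@.26 [0.5898 0.116 ] [-1.8 49.3]
orange [346.5 169.9] 42 console med [118.9 -58.1 248.6] min [112. -61. 222.] max [128. -53. 262.] ray@.26 [ 0.5466 -0.0449] [116.4 -68.1]
orange [298.8 177.2] 21 console med [ -3.6 -56.4 256.5] min [ -8. -59. 227.] max [  7. -54. 261.] ray@.26 [0.4919 0.0612] [ -2.9 -62.9]
orange [324.3 177.2] 23 console med [ 58.2 -75.5 257.8] min [ 52. -78. 238.] max [ 67. -64. 262.] ray@.26 [0.5095 0.0012] [ 58.  -77.4]
red [267.2 180.5] 21 console med [-83.4  60.1 112.3] min [-93.  57. 101.] max [-73.  65. 122.] ray@.26 [0.4608 0.1318] [-79.6 -54.8]
origin [0.54785656 0.
[... 440 characters left out ...]
8] 19 console med [  0.6  55.9 259.1] min [ -7.  52. 255.] max [  8.  59. 262.] ray@.26 [0.5966 0.1172] [ 0.5 55.9]
orange [333.5 175.1] 22 console med [119.4 -56.7 258.9] min [111. -60. 252.] max [128. -52. 266.] ray@.26 [ 0.5581 -0.0415] [119.1 -56.5]
orange [315.  191.7] 54 console med [ 59.8 -68.4 253.7] min [ 52. -78. 234.] max [ 68. -57. 264.] ray@.26 [0.5177 0.0042] [ 59.4 -68.8]
orange [291.1 199.3] 21 console med [  0.3 -55.9 259.1] min [ -8. -59. 255.] max [  8. -52. 264.] ray@.26 [0.4997 0.0622] [  0.2 -55.6]
red [244.6 181.6] 26 console med [-84.8  62.4 114.2] min [-93.  58. 102.] max [-77.  68. 122.] ray@.26 [0.5436 0.1747] [-75.6  38.4]
origin [0.54785656 0.08994093 0.        ]
```

Emit:
{"method": "jog_arm", "body": {
  "rows": [
    [[4,-4,8],[0,0,-8],0],
    [[8,-9,10],[0,0,-16],0],
    [[12,-13,10],[0,0,-24],0],
    [[16,-17,10],[0,0,-32],0],
    [[20,-21.5,10],[0,0,-40.2],0],
    [[24,-25.8,10],[0,0,-40.2],0],
    [[28,-30.1,10],[0,0,-40.2],0],
    [[32,-34.4,10],[0,0,-40.2],0]
  ]
}}

```text
clock: 1.1
position: [0.5338, 0.245, 0.3266]
ee_rot: [-1.583, -2.713, 0.0]
force: [0.2, 0.6, 0.8]
width: 0.177
gripper_force: 0.0
```

Emit:
{"method": "jog_arm", "body": {
  "rows": [
    [[4,-4.3,0],[0,0,0],0],
    [[8,-8.6,0],[0,0,0],0],
    [[13.8,-14.9,0],[0,0,0],0],
    [[13.8,-14.9,0],[0,0,0],0],
    [[13.8,-14.9,0],[0,0,0],0]
  ]
}}

```text
clock: 1.72
position: [0.6714, 0.0957, 0.3259]
ee_rot: [-1.587, -2.711, 0.002]
force: [0.4, 0.5, -0.1]
width: 0.006
gripper_force: 0.0
```

```bash
cat >> h.py <<'E'
def st():
    s=arm.observe(); r=R.from_rotvec(s["ee_rot"]).as_matrix()
    th=np.radians(-60.5); E=np.array([[np.cos(th),np.sin(th),0],[-np.sin(th),np.cos(th),0],[0,0,1]])
    print("t",s["clock"],"pos",s["position"].round(4),"console mm",(E@(s["position"]-[.548,.09,0])*1000).round(1),"F con",(E@s["force"]).round(1))
    print("toolz con",(E@r[:,2]).round(3),"tooly con",(E@r[:,1]).round(3),"w",s["width"],"q",s["joints"].round(2)); return s,E,r
E
python3 -c "
from h import *
st()"
```

```text
t 1.725 pos [0.6714 0.0957 0.3259] console mm [ 55.8 110.3 325.9] F con [-0.2  0.6 -0.1]
toolz con [ 0.    -0.001 -1.   ] tooly con [ 0.004  1.    -0.001] w 0.00642867113164138 q [-0.47  0.49  0.42  1.29 -0.19  1.4   0.45]
```

Emit:
{"method": "jog_arm", "body": {
  "rows": [
    [[0.5,-0.2,-3],[0,0,0],0],
    [[0.5,-0.2,-8.6],[0,0,0],0],
    [[0.5,-0.2,-8.6],[0,0,0],0],
    [[-0.4,-0.7,-8.6],[0,0,0],0],
    [[-0.8,-0.9,-8.6],[0,0,0],0],
    [[-1.2,-1.15,-8.6],[0,0,0],0]
  ]
}}

```text
clock: 2.48
position: [0.6602, 0.0866, 0.2433]
ee_rot: [1.581, 2.711, 0.006]
force: [3.9, 1.5, 4.1]
width: 0.003
gripper_force: 3.3
```

```bash
python3 -c "
from h import *
st()"
```

```text
t 2.475 pos [0.6602 0.0866 0.2433] console mm [ 58.2  95.9 243.3] F con [0.6 4.1 4.1]
toolz con [ 0.001  0.005 -1.   ] tooly con [0.    1.    0.005] w 0.0033316557677761055 q [-0.46  0.5   0.4   1.47 -0.2   1.21  0.48]
```

Emit:
{"method": "jog_arm", "body": {
  "rows": [
    [[-0.3,-0.2,-0.1],[0,0,0],0],
    [[-0.6,-0.37,-0.2],[0,0,0],0],
    [[-0.9,-0.53,-0.2],[0,0,0],0],
    [[-1.1,-0.65,-0.2],[0,0,0],0],
    [[-1.1,-0.65,-0.2],[0,0,0],0]
  ]
}}

```text
clock: 3.1
position: [0.6475, 0.0793, 0.2386]
ee_rot: [-1.584, -2.713, 0.001]
force: [0.3, 0.6, 0.2]
width: 0.003
gripper_force: 0.1
```

```bash
python3 -c "
from h import *
st()"
```

```text
t 3.1 pos [0.6475 0.0793 0.2386] console mm [ 58.3  81.3 238.6] F con [-0.4  0.6  0.2]
toolz con [-0.    -0.001 -1.   ] tooly con [ 0.001  1.    -0.001] w 0.002781511786083077 q [-0.46  0.49  0.4   1.51 -0.2   1.19  0.48]
```

Emit:
{"method": "jog_arm", "body": {
  "rows": [
    [[-0.15,-0.09,0],[0,0,0],0],
    [[-0.3,-0.17,0],[0,0,0],0],
    [[-0.3,-0.17,0],[0,0,0],0]
  ]
}}

```text
clock: 3.48
position: [0.6458, 0.0785, 0.2388]
ee_rot: [1.582, 2.713, 0.002]
force: [5.3, 1.6, -2.0]
width: 0.006
gripper_force: 2.8
```

```bash
python3 - <<'E'
from h import *
st()
for n in("scene","top"):
    d=arm.get_image(n); c=(313,150) if n=="scene" else (295,170)
    im=d["img"][c[1]-50:c[1]+50,c[0]-65:c[0]+65,::-1]; im=cv2.resize(im,None,fx=6,fy=5.9,interpolation=2)
    cv2.imwrite(f"pics/{n}1.png",im)
E
```

```text
t 3.475 pos [0.6458 0.0785 0.2388] console mm [ 58.2  79.5 238.8] F con [ 1.2  5.3 -2. ]
toolz con [ 0.     0.002 -1.   ] tooly con [0.    1.    0.002] w 0.006462971239779806 q [-0.46  0.48  0.4   1.51 -0.2   1.18  0.48]
```

View pics/scene1.png

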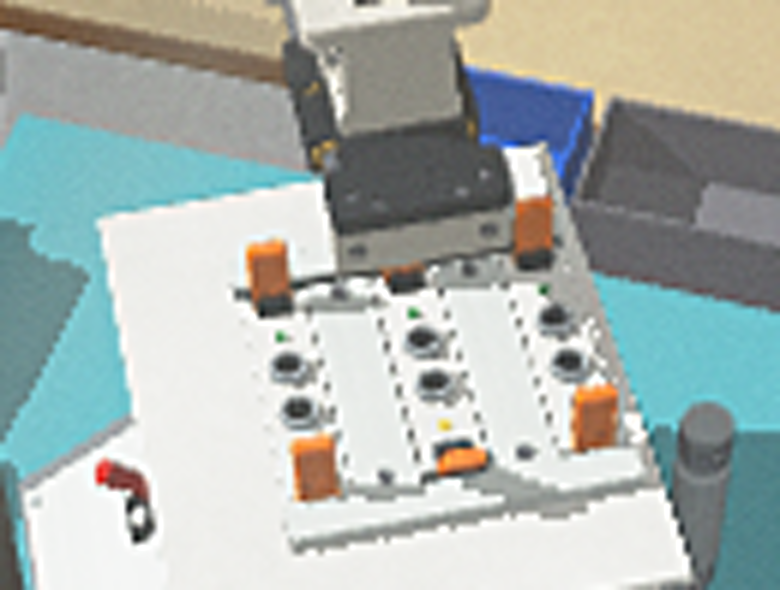

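The left lever, at crop (405,275), is nearly upright under the gripper, and the right one at (460,460) is still splayed. I'll press the left one on to its stop.

Emit:
{"method": "jog_arm", "body": {
  "rows": [
    [[-0.15,-0.09,0],[0,0,0],0],
    [[-0.25,-0.14,0],[0,0,0],0],
    [[-0.25,-0.14,0],[0,0,0],0],
    [[-0.25,-0.14,0],[0,0,0],0]
  ]
}}

```text
clock: 4.08
position: [0.6453, 0.0783, 0.2392]
ee_rot: [1.579, 2.711, 0.007]
force: [11.9, 4.6, -3.6]
width: 0.004
gripper_force: 6.7
```

```bash
python3 -c "
from h import *
st()"
```

```text
t 4.075 pos [0.6453 0.0783 0.2392] console mm [ 58.1  79.  239.2] F con [ 1.9 12.7 -3.6]
toolz con [ 0.002  0.006 -1.   ] tooly con [-0.001  1.     0.006] w 0.004337665213758337 q [-0.46  0.48  0.4   1.52 -0.2   1.18  0.49]
```

Emit:
{"method": "jog_arm", "body": {
  "rows": [
    [[1.3,0.75,0],[0,0,0],0],
    [[1.3,0.75,6],[0,0,0],0],
    [[-4,-2.4,7],[0,0,0],0],
    [[-9,-5.3,7],[0,0,0],0],
    [[-14,-8.1,7],[0,0,0],0],
    [[-16.3,-9.4,7],[0,0,0],0],
    [[-16.3,-9.4,4],[0,0,0],0],
    [[-16.3,-9.4,4],[0,0,0],0]
  ]
}}

```text
clock: 5.08
position: [0.4777, -0.0177, 0.2774]
ee_rot: [-1.582, -2.71, 0.003]
force: [-0.0, -1.4, 0.2]
width: 0.006
gripper_force: 0.0
```

```bash
python3 -c "
from h import *
st()"
```

```text
t 5.075 pos [ 0.4777 -0.0177  0.2774] console mm [  59.1 -114.2  277.4] F con [ 1.2 -0.7  0.2]
toolz con [-0.002 -0.003 -1.   ] tooly con [ 0.001  1.    -0.003] w 0.0062180307185161635 q [-0.46  0.15  0.45  1.87 -0.07  1.15  0.52]
```

Now descend and push along +ey to about y = -80.

Emit:
{"method": "jog_arm", "body": {
  "rows": [
    [[0,0,-3.8],[0,0,0],0],
    [[0,0,-3.8],[0,0,0],0],
    [[0.9,0.5,-3.8],[0,0,0],0],
    [[1.4,0.8,-3.8],[0,0,0],0],
    [[1.9,1.07,-3.8],[0,0,0],0],
    [[2.4,1.36,-3.8],[0,0,0],0],
    [[2.9,1.64,-3.8],[0,0,0],0],
    [[2.9,1.64,-3.8],[0,0,0],0]
  ]
}}

```text
clock: 6.08
position: [0.5089, -0.0008, 0.2407]
ee_rot: [1.583, 2.713, 0.0]
force: [-0.5, 0.8, -1.0]
width: 0.008
gripper_force: 0.0
```

Emit:
{"method": "jog_arm", "body": {
  "rows": [
    [[0.2,0.11,0],[0,0,0],0],
    [[0.4,0.22,0],[0,0,0],0],
    [[0.4,0.22,0],[0,0,0],0]
  ]
}}

```text
clock: 6.45
position: [0.5117, 0.0008, 0.2404]
ee_rot: [-1.583, -2.712, 0.002]
force: [-3.0, -1.7, -1.0]
width: 0.005
gripper_force: 2.1
```

```bash
python3 -c "
from h import *
st()"
```

```text
t 6.45 pos [0.5117 0.0008 0.2404] console mm [ 59.8 -75.5 240.4] F con [-0.  -3.4 -1. ]
toolz con [-0.    -0.002 -1.   ] tooly con [ 0.001  1.    -0.002] w 0.004619368643447593 q [-0.46  0.24  0.43  1.85 -0.11  1.07  0.54]
```

Emit:
{"method": "jog_arm", "body": {
  "rows": [
    [[0.15,0.09,0],[0,0,0],0],
    [[0.3,0.17,0],[0,0,0],0],
    [[0.3,0.17,0],[0,0,0],0]
  ]
}}

```text
clock: 6.82
position: [0.5122, 0.0009, 0.2401]
ee_rot: [-1.583, -2.708, 0.007]
force: [-15.2, -6.3, 6.9]
width: 0.005
gripper_force: 8.3
```

```bash
python3 - <<'E'
from h import *
st()
for n in("scene","top"):
    d=arm.get_image(n); c=(313,150) if n=="scene" else (295,170)
    im=d["img"][c[1]-50:c[1]+50,c[0]-65:c[0]+65,::-1]; im=cv2.resize(im,None,fx=6,fy=5.9,interpolation=2)
    cv2.imwrite(f"pics/{n}2.png",im)
E
```

```text
t 6.825 pos [0.5122 0.0009 0.2401] console mm [ 59.9 -75.  240.1] F con [ -2.  -16.3   6.9]
toolz con [-0.002 -0.006 -1.   ] tooly con [ 0.002  1.    -0.006] w 0.0050923072935007176 q [-0.46  0.25  0.44  1.85 -0.12  1.08  0.54]
```

View pics/scene2.png

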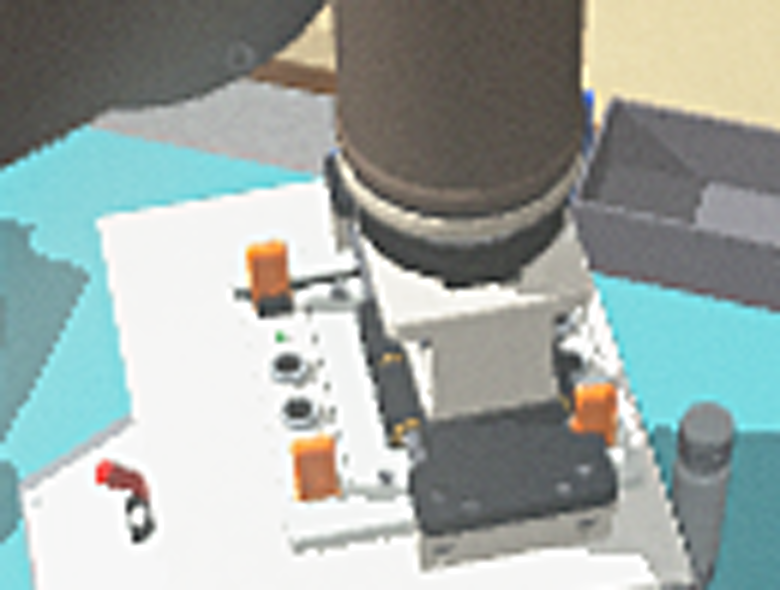

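Emit:
{"method": "jog_arm", "body": {
  "rows": [
    [[-1.5,-0.85,0],[0,0,0],0],
    [[-1.5,-0.85,5],[0,0,0],0],
    [[-1.5,3,9],[0,0,0],0],
    [[-1.5,9,9],[0,0,0],0.45],
    [[-2,15,9],[0,0,0],0.45],
    [[-2.5,21,9],[0,0,0],0.45],
    [[-3,27,9],[0,0,0],0.45],
    [[-3.5,33,9],[0,0,0],0.45]
  ]
}}

```text
clock: 7.92
position: [0.4804, 0.335, 0.3315]
ee_rot: [1.583, 2.713, 0.004]
force: [1.2, -0.7, 0.3]
width: 0.438
gripper_force: 0.0
```

```bash
cat > look.py <<'E'
from h import *
import sys
_,E,_=st(); o=np.array([.548,.09,0])
for n in("scene","top"):
    d=arm.get_image(n); P=(pts(d)-o)@E.T*1000; hsv=cv2.cvtColor(d["img"],cv2.COLOR_RGB2HSV)
    for nm,mm in(("orange",cv2.inRange(hsv,(8,150,120),(20,255,255))),("red",cv2.inRange(hsv,(0,120,50),(7,255,255))|cv2.inRange(hsv,(172,120,50),(180,255,255)))):
        k,l,s,c=cv2.connectedComponentsWithStats(mm)
        for i in range(1,k):
            q=P[(l==i)&(d["depth"]>0)]
            if s[i,4]<8 or len(q)<5 or abs(np.median(q,0)-[20,0,180]).max()>130: continue
            print(n,nm,c[i].round(1),s[i,4],np.median(q,0).round(1),q.min(0).round(),q.max(0).round(),"ray",(E@(ray(d,c[i],.26)-o)*1000).round(1)[:2])
    for y in(-45,-30,30,45):
        print(n,"faceplate z at y",y,[round(float(np.median(P[...,2][(abs(P[...,0]-x)<9)&(abs(P[...,1]-y)<5)&(P[...,2]>200)])),1) for x in(0,60,120)])
    c=(313,150) if n=="scene" else (290,165)
    cv2.imwrite(f"pics/{n}{sys.argv[1]}.png",cv2.resize(d["img"][c[1]-50:c[1]+50,c[0]-65:c[0]+65,::-1],None,fx=6,fy=5.9,interpolation=2))
E
python3 look.py 3
```

```text
t 7.925 pos [0.4804 0.335  0.3315] console mm [-246.5   61.8  331.5] F con [1.2 0.7 0.3]
toolz con [-0.001  0.003 -1.   ] tooly con [0.001 1.    0.003] w 0.4379367063653561 q [-0.89  0.3   0.26  1.52 -0.08  1.32 -0.11]
scene orange [336.2 137.7] 43 [119.5  54.  245.7] [113.  51. 224.] [129.  62. 262.] ray [117.1  42.6]
scene orange [314.6 141.2] 39 [ 61.9  54.  249.9] [ 53.  50. 230.] [ 68.  60. 262.] ray [59.2 43.8]
scene orange [291.4 143.8] 24 [ -3.7  54.1 257.5] [ -7.  52. 230.] [  9.  59. 261.] ray [-1.2 48.9]
scene orange [293.9 146.9] 8 [  4.9  53.7 241.5] [  0.  52. 231.] [  8.  56. 248.] ray [ 3.1 36.8]
scene orange [346.6 170.1] 55 [120.1 -57.9 249. ] [112. -60. 223.] [129. -54. 261.] ray [116.7 -68.4]
scene orange [323.3 173.8] 30 [ 59.2 -57.6 250.8] [ 54. -60. 225.] [ 67. -53. 262.] ray [ 58.2 -66.4]
scene orange [298.8 176.4] 16 [ -3.5 -57.1 258.6] [ -7. -60. 239.] [  7. -54. 262.] ray [ -2.  -60.6]
scene red [267.3 180.5] 24 [-83.5  59.7 111.9] [-93.  56.  98.] [-73.  64. 120.] ray [-79.1 -55.5]
scene faceplate z at y -45 [224.2, 221.6, 226.3]
scene faceplate z at y -30
[... 297 characters left out ...]
5.] ray [59.2 55.3]
top orange [268.2 159.8] 23 [  0.3  55.8 260. ] [ -8.  53. 253.] [  8.  60. 264.] ray [ 0.1 56. ]
top orange [333.5 175. ] 18 [119.6 -55.5 258.2] [112. -59. 256.] [127. -52. 265.] ray [119.4 -55.7]
top orange [312.5 186.9] 19 [ 60.9 -55.6 259. ] [ 53. -59. 256.] [ 68. -52. 265.] ray [ 60.5 -55.5]
top orange [291.2 199.1] 19 [  1.5 -55.7 259.6] [ -7. -59. 254.] [  8. -52. 265.] ray [  1.  -55.4]
top red [244.8 181.5] 28 [-84.4  61.4 114.3] [-93.  56. 105.] [-76.  67. 123.] ray [-75.3  37.9]
top faceplate z at y -45 [224.0, 224.6, 224.7]
top faceplate z at y -30 [222.8, 222.4, 221.9]
top faceplate z at y 30 [222.1, 221.8, 223.3]
top faceplate z at y 45 [222.8, 223.3, 222.3]
```

View pics/top3.png

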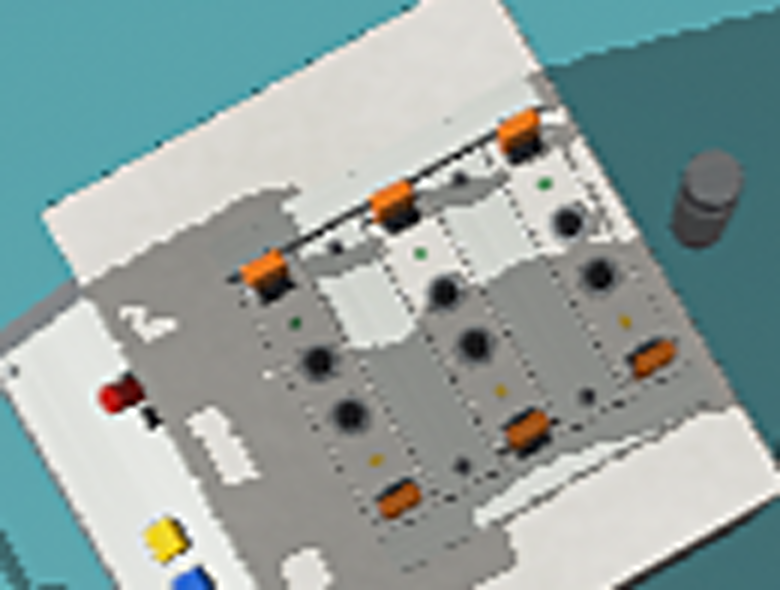

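Both loose levers now line up with the fixed ones, at crop (393,200) and (528,428). I'll press the left one again to be sure, since closing the right one may have rocked the card.

Emit:
{"method": "jog_arm", "body": {
  "rows": [
    [[4,-4.5,0],[0,0,0],0],
    [[8,-9,0],[0,0,0],0],
    [[12,-13.5,0],[0,0,0],0],
    [[16,-18,0],[0,0,0],0],
    [[19,-22,0],[0,0,0],0],
    [[19,-24.5,0],[0,0,0],0],
    [[19,-24.5,-5],[0,0,0],0],
    [[19,-24.5,-9.2],[0,0,0],0]
  ]
}}

```text
clock: 9.02
position: [0.6699, 0.088, 0.2381]
ee_rot: [1.583, 2.713, 0.003]
force: [0.6, 0.5, -1.3]
width: 0.008
gripper_force: 0.0
```

```bash
python3 -c "
from h import *
st()"
```

```text
t 9.025 pos [0.6699 0.088  0.2381] console mm [ 61.7 105.1 238.1] F con [-0.2  0.8 -1.3]
toolz con [-0.     0.002 -1.   ] tooly con [0.    1.    0.002] w 0.007983965759994553 q [-0.42  0.52  0.34  1.44 -0.18  1.21  0.46]
```

Push from y=105 to 77 commanded.

Emit:
{"method": "jog_arm", "body": {
  "rows": [
    [[-1,-0.57,0],[0,0,0],0],
    [[-1.7,-0.96,0],[0,0,0],0],
    [[-2.2,-1.24,0],[0,0,0],0],
    [[-2.4,-1.36,0],[0,0,0],0],
    [[-2.6,-1.47,0],[0,0,0],0],
    [[-2.7,-1.53,0],[0,0,0],0],
    [[-2.7,-1.53,0],[0,0,0],0]
  ]
}}

```text
clock: 9.9
position: [0.6469, 0.0741, 0.241]
ee_rot: [1.579, 2.709, 0.009]
force: [9.6, 3.5, 3.3]
width: 0.006
gripper_force: 5.2
```

```bash
python3 -c "
from h import *
st()"
```

```text
t 9.9 pos [0.6469 0.0741 0.241 ] console mm [ 62.5  78.2 241. ] F con [ 1.6 10.1  3.3]
toolz con [ 0.002  0.008 -1.   ] tooly con [-0.001  1.     0.008] w 0.006491512936464976 q [-0.42  0.47  0.34  1.51 -0.17  1.18  0.47]
```

Emit:
{"method": "jog_arm", "body": {
  "rows": [
    [[-0.15,-0.09,0],[0,0,0],0],
    [[-0.15,-0.09,0],[0,0,0],0],
    [[1.3,0.8,0],[0,0,0],0],
    [[1.3,0.8,6],[0,0,0],0],
    [[-3,6,9.2],[0,0,0],0.45],
    [[-7,11,9.2],[0,0,0],0.45],
    [[-11,16,9.2],[0,0,0],0.45],
    [[-14,21,9.2],[0,0,0],0.45]
  ]
}}

```text
clock: 10.9
position: [0.5074, 0.2753, 0.3315]
ee_rot: [1.584, 2.713, 0.001]
force: [0.4, 1.1, 0.4]
width: 0.39
gripper_force: 0.0
```

Emit:
{"method": "jog_arm", "body": {
  "rows": [
    [[-2.1,5.1,0],[-8.7,-4.92,0],0.45],
    [[-2.1,5.1,0],[-17.4,-9.85,0],0.45],
    [[-2.1,5.1,0],[-26.1,-14.8,0],0.45],
    [[-2.1,5.1,0],[-34.8,-19.7,0],0.45],
    [[-2.1,5.1,0],[-43.5,-24.6,0],0.45],
    [[-2.1,5.1,0],[-45.3,-25.6,0],0.45],
    [[-2.1,5.1,0],[-45.3,-25.6,0],0.45]
  ]
}}

```text
clock: 11.78
position: [0.488, 0.3249, 0.3306]
ee_rot: [1.158, 1.984, -0.565]
force: [0.6, -1.3, 0.6]
width: 0.447
gripper_force: 0.0
```

```bash
python3 look.py 4
```

```text
t 11.775 pos [0.488  0.3249 0.3306] console mm [-234.    63.4  330.6] F con [ 1.5 -0.1  0.6]
toolz con [ 0.787 -0.001 -0.616] tooly con [ 0.001  1.    -0.   ] w 0.4470799634808834 q [-1.34  0.56  0.35  1.51  0.59  1.59 -0.62]
scene orange [336.1 137.4] 37 [119.2  53.9 251.2] [113.  53. 226.] [128.  60. 262.] ray [117.  44.]
scene orange [314.  140.1] 26 [ 58.6  54.3 257.1] [ 53.  52. 233.] [ 68.  59. 262.] ray [58.5 47.9]
scene orange [291.5 144.2] 25 [ -1.8  54.3 256.6] [ -7.  52. 230.] [  8.  59. 261.] ray [-1.3 47.5]
scene orange [346.5 170.2] 48 [119.2 -57.7 246.5] [113. -60. 223.] [128. -53. 261.] ray [116.4 -68.5]
scene orange [323.2 172.4] 30 [ 59.9 -57.4 255.7] [ 52. -60. 236.] [ 68. -52. 261.] ray [ 58.8 -61.9]
scene orange [299.7 178.7] 33 [-2.000e-01 -5.710e+01  2.485e+02] [ -8. -60. 225.] [  8. -55. 262.] ray [ -1.2 -68. ]
scene orange [323.7 178.2] 10 [ 60.3 -57.  228.2] [ 54. -58. 226.] [ 67. -56. 237.] ray [ 56.2 -79.8]
scene red [267.3 180.6] 23 [-83.2  59.4 112.8] [-93.  55.  99.] [-73.  66. 119.] ray [-79.1 -55.6]
scene faceplate z at y -45 [222.8, 223.5, 224.0]
sce
[... 320 characters left out ...]
4.] ray [60.4 55.7]
top orange [268.3 159.8] 19 [  0.3  56.4 258.4] [ -7.  53. 254.] [  8.  59. 264.] ray [ 0.2 55.7]
top orange [333.5 175.1] 22 [119.2 -56.2 259.5] [112. -59. 246.] [128. -52. 263.] ray [119.4 -56. ]
top orange [312.6 187.1] 23 [ 60.4 -55.8 259.5] [ 51. -59. 223.] [ 71. -52. 262.] ray [ 60.4 -56.1]
top orange [291.1 199.3] 21 [  0.6 -55.7 258.3] [ -7. -59. 253.] [  8. -52. 265.] ray [  0.5 -55.7]
top red [244.8 181.5] 28 [-84.6  61.7 113.9] [-93.  57. 104.] [-76.  68. 122.] ray [-75.3  37.9]
top faceplate z at y -45 [223.6, 223.6, 224.0]
top faceplate z at y -30 [223.1, 223.2, 223.0]
top faceplate z at y 30 [222.3, 223.5, 222.8]
top faceplate z at y 45 [222.4, 224.2, 223.6]
```

Emit:
{"method": "jog_arm", "body": {
  "rows": [
    [[1.1,-2,-6],[0,0,0],0.45],
    [[2.2,-3.9,-11.5],[0,0,0],0.45],
    [[2.2,-3.9,-14.1],[0,0,0],0.45],
    [[4,-7,-17],[0,0,0],0.45],
    [[5.1,-9.05,-18.7],[0,0,0],0.45],
    [[6,-10.6,-20],[0,0,0],0.45],
    [[6,-10.6,-20],[0,0,0],0.45]
  ]
}}

```text
clock: 12.75
position: [0.5488, 0.2163, 0.1318]
ee_rot: [1.164, 1.98, -0.566]
force: [0.8, -1.0, -0.1]
width: 0.45
gripper_force: 0.0
```

```bash
python3 -c "
from h import *
st()
d=arm.get_image('scene');cv2.imwrite('pics/s5.png',cv2.resize(d['img'][130:230,200:330,::-1],None,fx=6,fy=5.9,interpolation=2))"
```

```text
t 12.75 pos [0.5488 0.2163 0.1318] console mm [-109.5   62.9  131.8] F con [ 1.3  0.2 -0.1]
toolz con [ 0.788 -0.004 -0.616] tooly con [0.006 1.    0.001] w 0.4504096255267477 q [-1.19  0.73  0.36  1.81  0.67  1.12 -0.81]
```

View pics/s5.png

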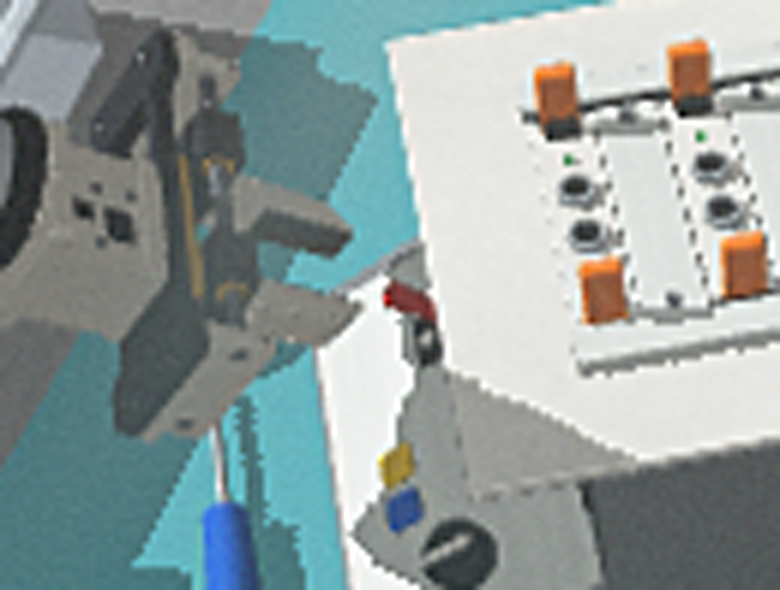

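The open fingers, at crop (330,235) and (340,310), straddle the red bat at (405,300). Now advance and grip.

Emit:
{"method": "jog_arm", "body": {
  "newtons": 30,
  "rows": [
    [[1,-1.65,-1.7],[0,0,0],0.45],
    [[1.95,-3.3,-3.4],[0,0,0],0.45],
    [[1.95,-3.3,-3.4],[0,0,0],0.45],
    [[1.95,-3.3,-3.4],[0,0,0],0],
    [[1.95,-3.3,-3.4],[0,0,0],0],
    [[1.95,-3.3,-3.4],[0,0,0],0],
    [[1.95,-3.3,-3.4],[0,0,0],0]
  ]
}}

```text
clock: 13.68
position: [0.5667, 0.1866, 0.097]
ee_rot: [1.157, 1.983, -0.565]
force: [-4.8, 2.2, 4.1]
width: 0.136
gripper_force: 30.0
```

```bash
python3 -c "
from h import *
st()"
```

```text
t 13.675 pos [0.5667 0.1866 0.097 ] console mm [-74.9  63.9  97. ] F con [-4.3 -3.1  4.1]
toolz con [ 0.788 -0.    -0.615] tooly con [ 0.  1. -0.] w 0.1359327613583292 q [-1.14  0.77  0.38  1.85  0.71  1.02 -0.84]
```

Emit:
{"method": "jog_arm", "body": {
  "rows": [
    [[-0.2,0.37,0.42],[0,0,0],0],
    [[-0.42,0.75,0.83],[0,0,0],0],
    [[-0.42,0.75,0.83],[0,0,0],0]
  ]
}}

```text
clock: 14.05
position: [0.5632, 0.1926, 0.1047]
ee_rot: [1.158, 1.982, -0.566]
force: [6.2, -5.6, -11.4]
width: 0.133
gripper_force: 30.0
```

```bash
python3 -c "
from h import *
st()"
```

```text
t 14.05 pos [0.5632 0.1926 0.1047] console mm [-81.8  63.7 104.7] F con [  7.9   2.6 -11.4]
toolz con [ 0.789 -0.002 -0.615] tooly con [ 0.002  1.    -0.001] w 0.13269246441307742 q [-1.15  0.76  0.37  1.84  0.7   1.04 -0.83]
```

Pulled to the stop. Now swing through the arc, with the pull kept on and the tool turning with it.

Emit:
{"method": "jog_arm", "body": {
  "rows": [
    [[0.1,-0.17,0.16],[2.6,1.5,0],0],
    [[0.19,-0.33,0.31],[5.2,2.95,0],0],
    [[0.3,-0.52,0.43],[7.8,4.4,0],0],
    [[0.4,-0.71,0.54],[10.4,5.9,0],0],
    [[0.52,-0.92,0.62],[13,7.4,0],0],
    [[0.63,-1.12,0.69],[15.7,8.9,0],0],
    [[0.63,-1.12,0.69],[15.7,8.9,0],0]
  ]
}}

```text
clock: 14.92
position: [0.5691, 0.1824, 0.1122]
ee_rot: [1.313, 2.247, -0.399]
force: [-0.8, 1.1, -8.3]
width: 0.13
gripper_force: 30.0
```

```bash
python3 -c "
from h import *
s,E,r=st()
g=E@(s['position']-[.548,.09,0]-.019*r[:,2])*1000; print('grasp rel pivot',g-[-63,62,87],np.degrees(np.arctan2(-(g[0]+63),g[2]-87)))"
```

```text
t 14.925 pos [0.5691 0.1824 0.1122] console mm [-70.   63.8 112.2] F con [-1.4 -0.1 -8.3]
toolz con [ 0.557 -0.001 -0.83 ] tooly con [0.002 1.    0.001] w 0.13037173079335013 q [-0.94  0.59  0.27  1.85  0.55  0.92 -0.58]
grasp rel pivot [-17.58790948   1.85134961  41.00333529] 23.2163566646117
```

Emit:
{"method": "jog_arm", "body": {
  "rows": [
    [[0.08,-0.14,0.05],[0,0,0],0],
    [[0.08,-0.14,0.05],[0,0,0],0],
    [[0.15,-0.26,-0.35],[0,0,0],0],
    [[0.22,-0.38,-0.75],[0,0,0],0],
    [[0.26,-0.46,-1],[0,0,0],0],
    [[0.26,-0.46,-1],[0,0,0],0]
  ]
}}

```text
clock: 15.68
position: [0.5713, 0.1791, 0.1037]
ee_rot: [1.309, 2.246, -0.401]
force: [-15.4, 7.2, 18.4]
width: 0.134
gripper_force: 30.1
```

```bash
python3 -c "
from h import *
s,E,r=st()
g=E@(s['position']-[.548,.09,0]-.019*r[:,2])*1000; print('grasp rel pivot',g-[-63,62,87],np.degrees(np.arctan2(-(g[0]+63),g[2]-87)))"
```

```text
t 15.675 pos [0.5713 0.1791 0.1037] console mm [-66.   64.1 103.7] F con [-13.8  -9.9  18.4]
toolz con [ 0.56  -0.    -0.829] tooly con [-0.  1. -0.] w 0.13399393289731687 q [-0.93  0.6   0.27  1.86  0.56  0.9  -0.58]
grasp rel pivot [-13.66764168   2.13840473  32.44377332] 22.844312105260546
```

Emit:
{"method": "jog_arm", "body": {
  "rows": [
    [[-0.15,0.26,0.3],[0,0,0],0],
    [[-0.15,0.26,0.3],[0,0,0],0.45],
    [[-0.15,0.26,0.3],[0,0,0],0.45],
    [[-0.15,0.26,0.3],[0,0,0],0.45],
    [[-0.9,1.6,2.6],[0,0,0],0.45],
    [[-2,3.5,6],[0,0,0],0.45],
    [[-4.3,7.5,8],[0,0,0],0.45],
    [[-7,12.5,9],[0,0,0],0.45]
  ]
}}

```text
clock: 16.68
position: [0.5025, 0.3029, 0.1937]
ee_rot: [1.314, 2.243, -0.399]
force: [1.1, 0.6, -0.5]
width: 0.454
gripper_force: 0.0
```

Emit:
{"method": "jog_arm", "body": {
  "rows": [
    [[-2,5,3],[0,0,0],0.45],
    [[-4,10,6],[0,0,0],0.45],
    [[-4,10,6],[0,0,0],0.45]
  ]
}}

```text
clock: 17.05
position: [0.4602, 0.4087, 0.253]
ee_rot: [1.305, 2.252, -0.392]
force: [-0.1, -0.6, -0.8]
width: 0.453
gripper_force: 0.0
```

```bash
python3 look.py 6 | grep -v faceplate; python3 -c "
import cv2
from h import *
d=arm.get_image('scene');cv2.imwrite('pics/s7.png',cv2.resize(d['img'][130:230,200:330,::-1],None,fx=6,fy=5.9,interpolation=2))"
```

```text
t 17.05 pos [0.4602 0.4087 0.253 ] console mm [-320.6   80.5  253. ] F con [ 0.5 -0.4 -0.8]
toolz con [ 0.555  0.006 -0.832] tooly con [-0.006  1.     0.003] w 0.4533130914211594 q [-1.22  0.57  0.2   1.46  0.4   1.45 -0.64]
scene orange [336.1 137.4] 38 [119.4  54.1 248.9] [112.  51. 229.] [129.  58. 262.] ray [117.1  43.7]
scene orange [314.6 140.9] 33 [ 62.4  54.1 252.2] [ 53.  52. 227.] [ 68.  59. 262.] ray [59.5 44.6]
scene orange [291.8 144.6] 33 [  1.2  54.1 253.9] [ -7.  52. 230.] [  7.  58. 261.] ray [-0.6 45.8]
scene orange [346.5 170.1] 49 [119.3 -57.6 250.6] [112. -60. 224.] [129. -53. 263.] ray [116.5 -68.1]
scene orange [323.3 173.6] 41 [ 59.7 -57.2 252.3] [ 52. -60. 222.] [ 68. -53. 262.] ray [ 58.3 -65.7]
scene orange [299.9 178.9] 37 [  1.2 -56.9 246.6] [ -8. -60. 224.] [  8. -54. 262.] ray [ -0.7 -68.6]
scene red [269.1 177.9] 15 [-76.4  59.8 124. ] [-82.  56. 110.] [-73.  71. 127.] ray [-73.7 -48.4]
top orange [310.9 135.8] 21 [120.   56.  258.9] [112.  53. 254.] [129.  60. 262.] ray [119.9  55.7]
top orange [289.8 147.7] 22 [ 60.2  55.9 258.6] [ 52.  53. 219.] [ 72.  63. 263.] ray [60.4 55.7]
top orange [268.3 159.8] 19 [  0.3  55.7 258.5] [ -7.  53. 252.] [  8.  59. 265.] ray [ 0.2 55.7]
top orange [333.5 175.1] 22 [119.5 -56.  258.8] [111. -60. 253.] [128. -52. 262.] ray [119.4 -56. ]
top orange [312.6 187.1] 23 [ 60.6 -55.9 258.7] [ 52. -59. 223.] [ 71. -52. 263.] ray [ 60.4 -56.1]
top orange [291.1 199.3] 21 [  0.6 -55.9 257.9] [ -7. -59. 254.] [  8. -52. 264.] ray [  0.5 -55.7]
top red [246.2 179.8] 12 [-78.4  62.3 124.3] [-82.  57. 115.] [-75.  69. 128.] ray [-70.3  39.7]
```

View pics/s7.png

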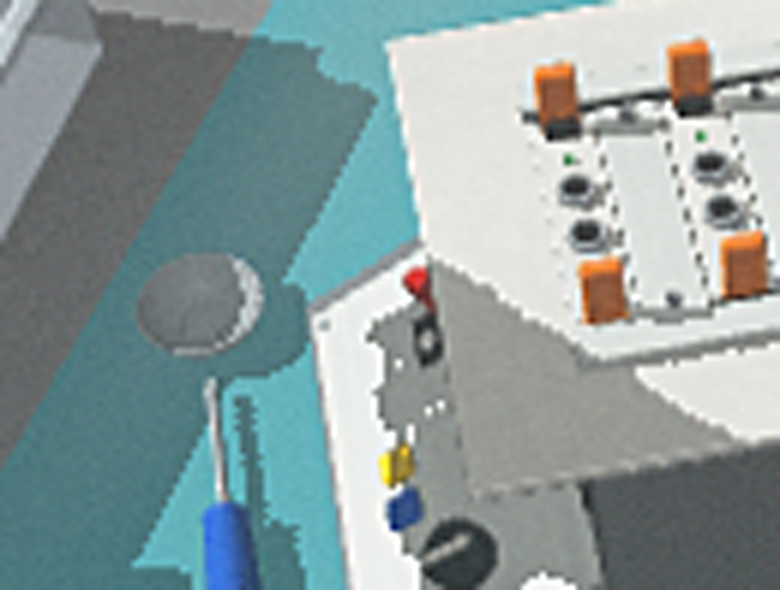

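The bat at crop (417,285) now stands up at ON. Its end is at the dropped-in height, 128 mm rather than 134 mm, so it is locked. The levers are closed and the loose things haven't moved.

```bash
python3 -c "
from cell import arm
print(arm.sign_off())"
```

```text
the job is handed in; nothing more can be done
None
```

I've handed the job in after about 17 s of robot time: both levers are pressed fully in with the card down to its neighbours' level, then the toggle was pulled, flipped to ON and dropped into its lock, and nothing loose was touched.

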